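# Couple two small-parts cases into a column on the bench dock

### The job

Build the case column on the aluminium dock plate with the rails that is screwed to the bench: the deep case first, because it is the heavier, then the shallow case on top of it. Set each case down squarely on the rails a little short of home, on the robot's side, and let go of it there; then, without gripping it, push it back from the front until its lugs are hard against the end of the rails and the spring catch has snapped up behind it - firmly, but do not ram it. Leave the mug, the small carton and the screwdriver where they are.

Things in the scene. Friction and masses are not known exactly. Their poses are not given: they have to be found in the camera images.
- dock: Flat aluminium dock plate with black rails, screwed to the bench, 118 x 100 mm, 14 mm thick; origin at the centre of its underside, on the bench, z up. +x is the direction in which a case is pushed home: away from the robot, give or take 20 degrees. Home of the deep case: its origin 14 mm above this one, x = y = 0, same yaw.
- dock_top (a point): Centre of the dock's top face, 14 mm up; axes as dock. On it two black rails along x, 9 mm high, outer flanks at y = +-18.5 mm. Lips stand out from them to y = +-24.5 mm at x = -31..-13 and +25..+41 mm, undersides 5.5 mm up. Between these and before x = -31 there are no lips. The deep case's lid bears the same rails and lips.
- dock_stop (a point): Hard stop: from here (x = +41 to +47 mm in the dock's frame) solid end blocks close both rails; the far lugs that have slid under the far lips end up against them. The rails' near ends are open. Same on the lids.
- deep_case: The deep one of two closed small-parts cases: grey with fine dark side grooves, black rails on the lid, 110 (x) x 60 (y) mm, 58 mm high to the lid face, 67 mm over the lid's rails; 0.4 to 0.8 kg. Origin at the centre of its underside, z up; -x is its front, turned roughly to the robot. Grip it across the 60 mm width.
- shallow_case: The shallow case, same make, 110 (x) x 60 (y) mm, 38 mm high to the lid face, 47 mm over the lid's rails, no side grooves; 0.25 to 0.5 kg. Origin, axes, underside and lid rails as for the deep case. Home: its origin 58 mm above the deep case's, x = y = 0 in its frame, same yaw.
- deep_lugs (a point): Underside of the deep case, between its far lugs. The underside is hollow, 10 mm deep, between side skirts with inner faces at y = +-26.5 mm. Four lugs, 4 mm high and 14 mm long, point inwards from the skirts' feet to y = +-20.5 mm, centred at x = +34 and -22 mm of the case: 2 mm play each side of the rails.
- shallow_lugs (a point): The same place on the shallow case. How cases couple: let the lugs down where there are no lips, so about 22 mm short of home (18 to 28 mm short, towards -x, will do; elsewhere they land on the lips 9 mm too high), let go, then slide the case along +x, lugs under the lips, up to the stop.
- deep_front (a point): Middle of the deep case's front face (55 mm from the origin), 15 mm above its underside: push here, 10 to 25 mm up, along +x, and it slides without tipping. Two latches stand 3 mm proud at y = +-20 mm, higher up.
- shallow_front (a point): The same point on the shallow case's front face.
- deep_lid (a point): Centre of the deep case's lid face, 58 mm above its origin; rails, lips, end blocks and catch stand here as on the dock's top.
- dock_catch (a joint): Steel spring tongue between the dock's rails, 12 mm wide, rising from its hinge at x = -28 mm to 7 mm high at its tip, x = -4 mm. Rad: 0 = up; pressed down to 0.17 by a rib under the case over the last 20 mm, for which the push is about 4 to 14 N; at home it snaps up to 0 behind the rib, and further pushing meets the hard stop.
- deep_catch (a joint): The same spring tongue on the deep case's lid; the shallow case rides over it.
- mug: White mug, 97 mm high, standing beyond the work on the left; bystander. Origin at the centre of its foot.
- small_box: Small brown carton, 96 x 75 x 48 mm, at the far left of the bench; bystander. Origin at the centre of its underside.
- screwdriver: Cross-head screwdriver, 173 mm long, lying beyond the dock; bystander. Origin under its middle.
Mind the look-alikes: they are no part of the job. Leave any orange look-alike of the deep_case alone.

How it is judged (in metres and radians):
On the way, in this order (a step that is already met when the one before it is completed fails the run):
1. the deep case stands on the dock's rails, 12 to 40 mm short of home, and has been let go of (z of deep_case in the frame of dock between 0.0115 and 0.0165 m and y of deep_case in the frame of dock between -0.004 and 0.004 m and angle between the x axis of deep_case and the x axis of dock, either way round below 0.08 rad and angle between deep_case's own z axis and vertical below 0.05 rad and x of deep_case in the frame of dock between -0.04 and -0.012 m and contact force between the fingers and deep_case below 0.3 N and linear speed of deep_case below 0.02 m/s), for 0.2 s.
2. the deep case has been pushed home and the dock's catch has snapped up (z of deep_case in the frame of dock between 0.0115 and 0.0165 m and y of deep_case in the frame of dock between -0.004 and 0.004 m and angle between the x axis of deep_case and the x axis of dock, either way round below 0.08 rad and angle between deep_case's own z axis and vertical below 0.05 rad and x of deep_case in the frame of dock between -0.0035 and 0.002 m and value of joint dock_catch below 0.05 rad), for 0.2 s.
3. the shallow case stands on the deep case's rails, 12 to 40 mm short of home, and has been let go of (z of shallow_case in the frame of deep_case between 0.0555 and 0.0605 m and y of shallow_case in the frame of deep_case between -0.004 and 0.004 m and angle between the x axis of shallow_case and the x axis of deep_case, either way round below 0.08 rad and angle between shallow_case's own z axis and vertical below 0.05 rad and x of shallow_case in the frame of deep_case between -0.04 and -0.012 m and contact force between the fingers and shallow_case below 0.3 N and linear speed of shallow_case below 0.02 m/s), for 0.2 s.
4. the shallow case has been pushed home and the deep case's catch has snapped up (z of shallow_case in the frame of deep_case between 0.0555 and 0.0605 m and y of shallow_case in the frame of deep_case between -0.004 and 0.004 m and angle between the x axis of shallow_case and the x axis of deep_case, either way round below 0.08 rad and angle between shallow_case's own z axis and vertical below 0.05 rad and x of shallow_case in the frame of deep_case between -0.0035 and 0.002 m and value of joint deep_catch below 0.05 rad), for 0.2 s.
At the end, for the whole second after the job is handed in: Both cases are at rest and home: the deep case on the dock and the shallow case on the deep one, each less than 3.5 mm short of its stop and within 4 mm sideways, seated to 2.5 mm in height, in line within 0.08 rad and upright within 0.05 rad, with both catches sprung up (under 0.05 rad) (all of step 2 and all of step 4 and linear speed of each of deep_case, shallow_case below 0.01 m/s and angular speed of each of deep_case, shallow_case below 0.05 rad/s); the robot touches nothing.
It fails at once if the deep case is rammed, or gripped instead of pushed, over the last 12 mm: fingers and case press on each other with over 60 N (contact force between the fingers and deep_case above 60 N and x of deep_case in the frame of dock above -0.012 m and y of deep_case in the frame of dock between -0.01 and 0.01 m and z of deep_case in the frame of dock between 0.01 and 0.018 m).
It fails at once if the shallow case is rammed, or gripped instead of pushed, over the last 12 mm: fingers and case press on each other with over 60 N (contact force between the fingers and shallow_case above 60 N and x of shallow_case in the frame of deep_case above -0.012 m and y of shallow_case in the frame of deep_case between -0.01 and 0.01 m and z of shallow_case in the frame of deep_case between 0.054 and 0.062 m).
It fails at once if the mug is pushed more than 20 mm away (distance of mug from where it was at the start of the episode above 0.02 m).
It fails at once if the small carton is pushed more than 20 mm away (distance of small_box from where it was at the start of the episode above 0.02 m).
It fails at once if the screwdriver is pushed more than 20 mm away (distance of screwdriver from where it was at the start of the episode above 0.02 m).
It also fails if it takes over 72 s, if anything falls off the work surface, if the arm or the gripper's body presses on something with over 40 N, if the wrist force passes 120 N, or if a joint passes its speed limit or range.

### The arm

A 6-joint arm with a two-finger parallel gripper is mounted at the origin on the work surface; the furniture and walls round the work are solid. World frame = base frame: x ahead of the robot, y to its left, z up, the work surface at z = 0. Lengths are in mm, angles in rad, forces in N, time in s.
With the tool pointing down it reaches from about 375 to 925 mm from the base axis. Payload 5.7 kg.
Tool frame: the origin (TCP) lies midway between the tips of the shut fingers; the grasp point (between the pads) lies 19 mm behind it; z points along the fingers, y is the line along which they close (so a half turn about z gives the same grasp; the last joint's range is limited). The gripper opens to 88 mm and grips with 3 to 60 N. Pads are 20 mm wide; open, the fingers measure 115 mm over their backs; the gripper's body (75 mm by 178 mm) begins 61 mm behind the grasp point.
Start: joints at [1.222, 0.359, 1.51, -0, 1.272, -0.115], TCP at [139, 583.645, 222.623] pointing down, gripper open.
Joint ranges: [-2.97, 2.97], [-1.01, 2.36], [0.21, 2.38], [-0.96, 4.11], [0.2, 2.71], [-2.98, 2.98]. Speed limits (rad/s): [2.39, 2.39, 3.14, 3.14, 3.14, 3.14].

### API

Orientations are given as a rotation vector (axis times angle).
In Python, from rig import ctrl, get_image, camera_params gives the robot as it stands.
- The arm moves only by the shell command python3 -m creep FILE [FORCE], which reads ROWS from the file FILE. ROWS is a JSON list of rows, 1 to 8 of them, each of 7 numbers: the finger opening in mm, then dx, dy, dz in fractions of the full range, 1 being 250 mm, then a rotation vector rx, ry, rz in normalised numbers (1 is 4 rad); each row shifts and turns the commanded pose from where the row before left it, along the tool's axes as they then stand; what a row does not reach is not made up. A row lasts 1/10 s, in which the tool goes at most 50 mm and 0.15 rad, less where a joint would pass 70% of its speed; a pose out of reach is approached as far as the arm can. The fingers move at their own pace and stop on an object; FORCE is the grip in N (left out, the last holds). Time passes only in rows, so rows that do not move let the fingers close. It prints the time, the measured TCP pose, the force, the opening and the grip force at its end. No shift or turn number may pass 1 either way. Input that does not fit is refused with a message, and nothing moves.
- ctrl.get_state(): the state, without advancing time (a new reading comes with each control period).
- get_image(name): name is "scene" or "side" or "wrist"; returns the picture (480x640x3 uint8, red, green, blue); there is no depth.
- camera_params(name): a dict with "camera_matrix" (3x3 intrinsics, pixels), "pose" (4x4, takes a point from camera to world coordinates). Camera axes: x right, y down, z forward; pixel columns grow to the right and rows downward; lengths in mm; the calibration is good to about 2 mm. A picture is of the moment at which its call begins: read the wrist's pose just before it. camera_params takes no time and is no camera call; for the wrist camera it gives the pose at the moment of the call.
- ctrl.close_job(): hands the job in; it is judged then, once.
The state is a dict: "time_s": time; "joint_positions": joint angles; "joint_velocities": joint speeds; "tau": joint torques, N m; "tool_pos": TCP position; "tcp_rot": TCP orientation; "ft_force": force on the tool from outside, world axes, zero at the start; "moment": the same for the moment, N m; "finger_gap": finger opening in mm; "grip_force": force on a finger pad.
Only numpy, scipy, OpenCV 4.12 (cv2) and the standard library are available. Lean on these libraries where they do the work, as an engineer would, in place of code of your own. Each camera call takes 0.05 s, during which the arm holds its last target. There are 200 camera calls.

## Working session

There is one attempt and no reset: what is moved stays moved. The work goes in short steps, Python scripts to look and compute and a shell command to move; the robot and the scene stay as the last step left them, time stands still between calls to the robot, and variables do not carry over. Pictures are saved under pics/ and viewed, at most 12 in all, crops included, and the job is handed in when it is done.

```bash
mkdir -p pics; ls; python3 - <<'E'
from rig import ctrl,get_image,camera_params
import cv2,numpy as np
s=ctrl.get_state();print(s['tool_pos'],s['tcp_rot'],s['time_s'])
for n in('scene','side'):
    p=camera_params(n);print(n,np.round(p['camera_matrix'],1).tolist(),np.round(p['pose'],3).tolist())
    cv2.imwrite(f'pics/{n}0.png',get_image(n)[:,:,::-1])
E
```

```text
pics
[138.79590069 583.01270152 221.8024638 ] [-3.66433187e-01 -3.11971987e+00  2.84231529e-03] 0.0
scene [[519.6, 0.0, 321.3], [0.0, 519.6, 237.8], [0.0, 0.0, 1.0]] [[0.896, -0.197, 0.399, 145.665], [-0.444, -0.437, 0.782, -874.25], [0.021, -0.877, -0.479, 582.092], [0.0, 0.0, 0.0, 1.0]]
side [[526.5, 0.0, 318.1], [0.0, 526.5, 233.7], [0.0, 0.0, 1.0]] [[0.887, -0.266, 0.377, 79.123], [-0.461, -0.519, 0.719, -945.224], [0.005, -0.812, -0.583, 822.049], [0.0, 0.0, 0.0, 1.0]]
```

View pics/scene0.png

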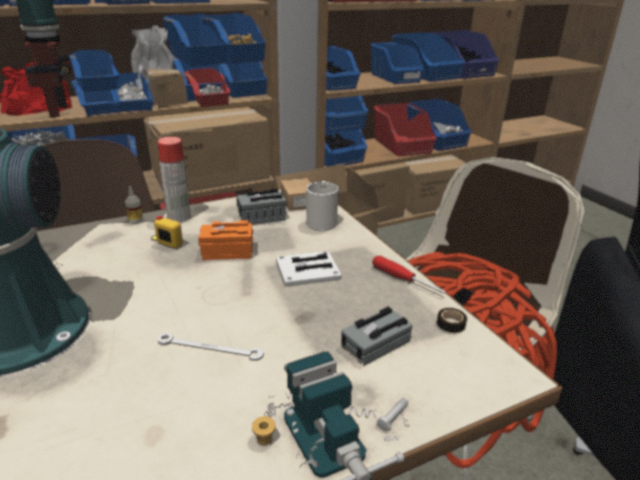

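View pics/side0.png

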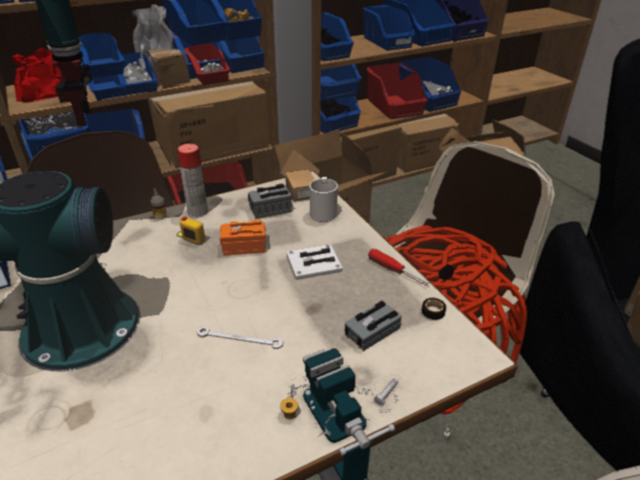

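Scene view: grey grooved case at (262,205) is the deep case candidate. The orange look-alike is at (226,240), to be left alone. The smooth, lower grey case at (377,333) is the shallow one, and the dock is at (308,266). I'll confirm in an enlarged crop.

```bash
cat > h.py <<'E'
import numpy as np,cv2
from rig import ctrl,get_image,camera_params
def ray(p,u,v):
    K=np.array(p['camera_matrix']);T=np.array(p['pose']);d=T[:3,:3]@np.linalg.inv(K)@[u,v,1];return T[:3,3],d
def at(p,u,v,z):
    o,d=ray(p,u,v);return o+d*(z-o[2])/d[2]
def proj(p,X):
    K=np.array(p['camera_matrix']);T=np.array(p['pose']);c=T[:3,:3].T@(np.array(X)-T[:3,3]);q=K@c;return q[:2]/q[2]
E
python3 - <<'E'
from h import *
a=cv2.imread('pics/scene0.png')
def crop(u,v,w,h,W,H):return cv2.resize(a[v:v+h,u:u+w],(W,H),interpolation=cv2.INTER_CUBIC)
o=np.vstack([np.hstack([crop(225,180,80,60,400,300),crop(268,240,80,60,400,300)]),np.hstack([crop(335,300,80,60,400,300),crop(190,210,80,60,400,300)])])
cv2.imwrite('pics/c1.png',o)
E
```

```text
(no output)
```

View pics/c1.png

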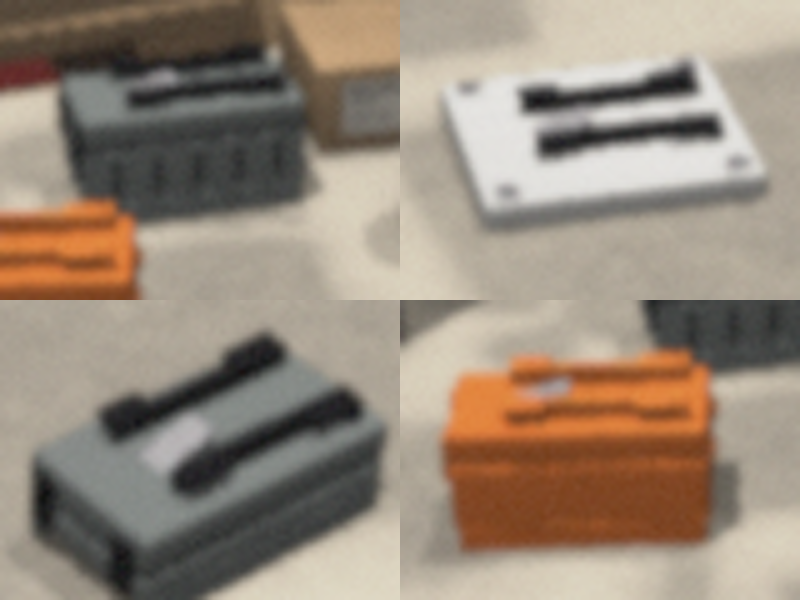

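Crop confirms it: the top-left case is grey with grooves (deep), the bottom-left is low and smooth grey (shallow), the bottom-right is orange (leave alone). Both fronts (latches) face the robot.

```bash
python3 - <<'E'
from h import *
p=camera_params('scene')
def f(n,z,L):
    P=[at(p,u,v,z)[:2] for u,v in L];print(n,np.round(P).tolist(),'len',[round(float(np.linalg.norm(P[i]-P[i-1]))) for i in range(len(P))],[round(float(np.degrees(np.arctan2(*(P[i]-P[i-1])[::-1])))) for i in range(len(P))])
f('deep',58,[(237.4,197),(241,207),(285.4,201.6)])
f('deepbot',0,[(242,223.6),(285.4,220)])
f('dock',14,[(277,257),(285.6,283),(341,276),(330,252)])
f('shal',38,[(342,331),(364,349),(411.6,326)])
E
```

```text
deep [[488.0, 251.0], [477.0, 193.0], [584.0, 179.0]] len [120, 59, 108] [143, -100, -7]
deepbot [[486.0, 220.0], [590.0, 195.0]] len [107, 107] [166, -14]
dock [[495.0, 15.0], [473.0, -84.0], [584.0, -107.0], [607.0, -13.0]] len [116, 102, 114, 98] [166, -103, -12, 76]
shal [[488.0, -287.0], [498.0, -341.0], [600.0, -325.0]] len [118, 55, 103] [161, -79, 9]
```

```bash
cat > go.py <<'E'
import sys
from h import *
from scipy.spatial.transform import Rotation as R
# go.py x y z yaw_deg : tool x axis at yaw (mod 180), tool down
x,y,z,yaw=map(float,sys.argv[1:5]);s=ctrl.get_state();r=R.from_rotvec(s['tcp_rot'])
d=r.inv().apply(np.array([x,y,z])-s['tool_pos'])
c=[]
for k in(0,180):
    a=np.radians(yaw+k);T=np.array([[np.cos(a),np.sin(a),0],[np.sin(a),-np.cos(a),0],[0,0,-1]]).T
    c.append((r.inv()*R.from_matrix(T)).as_rotvec())
c=min(c,key=np.linalg.norm)
print('t',round(s['time_s'],2),'pos',np.round(s['tool_pos'],1),'xaxis',round(np.degrees(np.arctan2(r.as_matrix()[1,0],r.as_matrix()[0,0])),2),'move',np.round(d,1),'rot',np.round(c,4),'F',np.round(s['ft_force'],1),'gap',round(s['finger_gap'],1),'J',np.round(s['joint_positions'],2))
E
python3 go.py 520 225 340 -12; python3 - <<'E'
from h import *
p=camera_params('scene')
for n,u,v,z in[('can',180,215,0),('orange lnear',204,254,0),('rnear',252,257,0),('orange top',250,223,58),('carton',288,206,0),('mug',322,226,0)]:print(n,np.round(at(p,u,v,z)))
c=at(p,180,215,0)
for z in(150,200,250):print(z,proj(p,[c[0],c[1],z]))
s=ctrl.get_state();q=camera_params('wrist');print(np.round(q['pose'],3).tolist(),q['camera_matrix'])
E
```

```text
t 0.1 pos [138.8 583.1 221.9] xaxis 166.6 move [-453.8 -260.2 -117.7] rot [-0.0016 -0.0002 -0.0244] F [-0.2  0.4  0.5] gap 87.6 J [ 1.22  0.36  1.51 -0.    1.27 -0.12]
can [360. 328.   0.]
orange lnear [363. 115.   0.]
rnear [454.  59.   0.]
orange top [469. 107.  58.]
carton [628. 268.   0.]
mug [659. 129.   0.]
150 [173.07172668 158.18783105]
200 [170.57920985 137.74907509]
250 [167.98589108 116.48373848]
[[0.232, 0.942, 0.244, 71.329], [0.973, -0.224, -0.06, 599.16], [-0.001, 0.251, -0.968, 383.691], [0.0, 0.0, 0.0, 1.0]] [[361.36454974   0.         318.46839714]
 [  0.         361.36454974 235.45114352]
 [  0.           0.           1.        ]]
```

Units first: shifts go in shares of 250 mm and turns go in shares of 4 rad. So -40 mm / 250 = -0.16, -36 mm / 250 = -0.144.

```bash
echo '[[88,-0.08,-0.04,-0.16,0,0,0],[88,-0.1,-0.04,-0.16,0,0,0],[88,-0.12,-0.04,-0.144,0,0,0],[88,-0.16,-0.092,0,0,0,0],[88,-0.16,-0.092,0,0,0,0],[88,-0.16,-0.092,0,0,0,0],[88,-0.16,-0.092,0,0,0,0],[88,-0.16,-0.092,0,0,0,0]]' > path.dat && python3 -m creep path.dat 20 | tail -2
echo '[[88,-0.16,-0.092,0,0,0,0],[88,-0.16,-0.092,0,0,0,0],[88,-0.16,-0.092,0,0,0,0],[88,-0.16,-0.092,0,0,0,0],[88,-0.08,-0.092,0,0,0,0],[88,0,0,0,0,0,0]]' > path.dat && python3 -m creep path.dat | tail -2
python3 go.py 520 225 340 -12; python3 - <<'E'
from h import *
import json
p=camera_params('wrist');a=get_image('wrist')
json.dump({k:np.array(v).tolist() for k,v in p.items()},open('w1.json','w'))
cv2.imwrite('pics/w1.png',a[:,:,::-1])
E
```

```text
finger_gap: 87.6
grip_force: 0.0
finger_gap: 87.8
grip_force: 0.0
t 1.5 pos [523.2 222.  337.9] xaxis 166.36 move [ 3.8  2.2 -2.2] rot [-0.002  -0.0002 -0.0287] F [-0.2  0.2 -0.6] gap 87.8 J [ 0.28  0.23  1.41 -0.    1.5  -1.05]
```

View pics/w1.png

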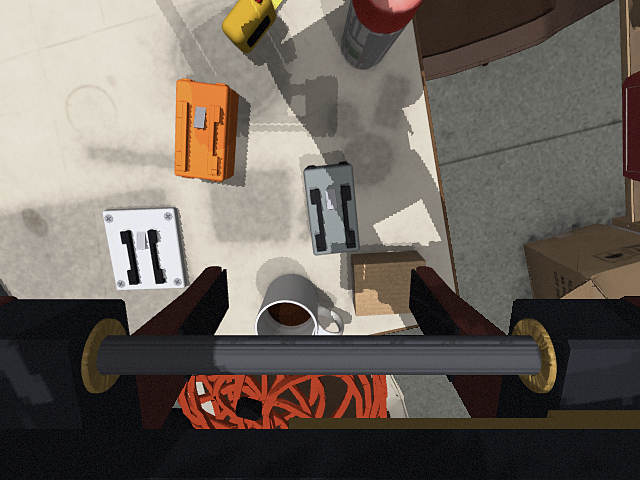

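Wrist view: deep case at (330,208), dock at (145,248), orange look-alike at (205,130), mug at (290,310), carton at (388,285). I'll enlarge the dock and the deep case.

```bash
python3 - <<'E'
import cv2,numpy as np
a=cv2.imread('pics/w1.png')
c=lambda u,v:cv2.resize(a[v:v+120,u:u+80],(400,600),interpolation=cv2.INTER_CUBIC)
cv2.imwrite('pics/c2.png',np.hstack([c(98,190),c(290,150)]))
E
```

```text
(no output)
```

View pics/c2.png

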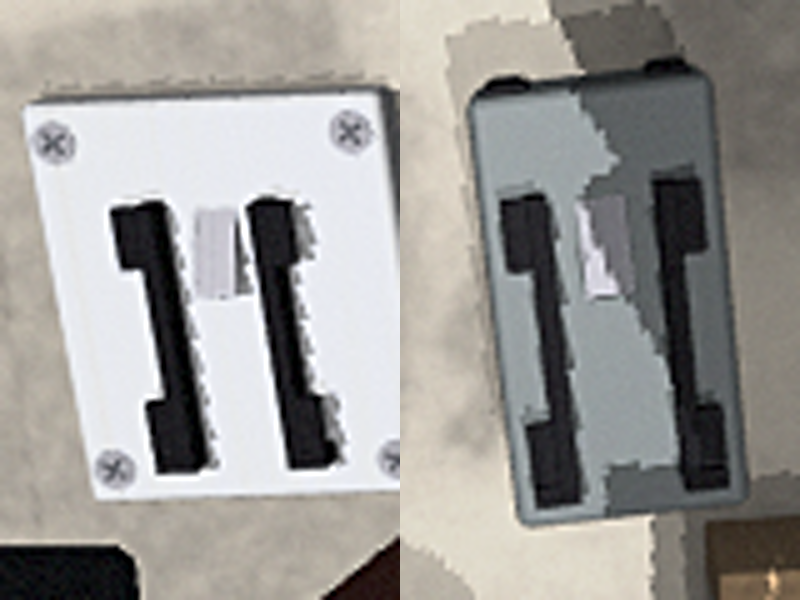

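```bash
cat > fit.py <<'E'
from h import *
from scipy.optimize import least_squares
def fit(p,L,x0):
    # L: (u,v,lx,ly,z world)
    def f(q):
        c,s=np.cos(q[2]),np.sin(q[2])
        return np.concatenate([proj(p,[q[0]+c*x-s*y,q[1]+s*x+c*y,z])-[u,v] for u,v,x,y,z in L])
    r=least_squares(f,x0,loss='soft_l1',x_scale=[10,10,.1]);return r.x,r.fun.reshape(-1,2)
def show(n,p,L,x0):
    q,e=fit(p,L,x0);print(n,np.round(q[:2],1),'yaw',round(float(np.degrees(q[2])),2),'res',np.round(e,1).tolist());return q
def crop(L,u0,v0,s,U0=0):
    return [((U-U0+.5)/s-.5+u0,(V+.5)/s-.5+v0,*r) for U,V,*r in L]
E
python3 - <<'E'
from fit import *
import json
p=json.load(open('w1.json'))
D=[(24,103,-59,-50,14),(380,88,-59,50,14),(97,500,59,-50,14),(110,208,-31,-24.5,23),(157,474,47,-24.5,23)]
D=crop(D,98,190,5)+[(187,288.5,59,50,14)]
show('dock',p,D,[540,-47,-.2])
C=[(470,100,-55,-30,58),(712,85,-55,30,58),(520,525,55,-30,58),(748,503,55,30,58),(500,200,-31,-24.5,67),(537,507,47,-24.5,67),(703,178,-31,24.5,67),(730,487,47,24.5,67)]
show('deep',p,crop(C,290,150,5,400),[540,220,-.2])
E
```

```text
dock [541.1 -34.3] yaw -11.43 res [[-1.0, -0.1], [0.7, 0.1], [-0.1, 0.9], [0.5, -0.3], [0.8, 0.1], [-1.4, -0.5]]
deep [540.6 234.5] yaw -7.43 res [[-0.7, -0.4], [0.5, -2.9], [-0.4, 1.1], [0.7, 0.7], [-0.1, -0.2], [-0.3, 0.4], [0.1, -0.2], [0.1, 0.3]]
```

```bash
python3 go.py 540.6 234.5 150 -7.43; python3 go.py 540.6 234.5 20 -7.43;python3 - <<'E'
from h import *
import json
p=json.load(open('w1.json'))
print([np.round(at(p,u,v,97)) for u,v in[(288,277),(262,310),(316,310)]])
E
```

```text
t 1.55 pos [521.9 223.7 338. ] xaxis 166.41 move [-15.8  15.  187.9] rot [-0.0008 -0.0012 -0.1074] F [ 0.1  0.8 -0.2] gap 87.8 J [ 0.28  0.23  1.41 -0.    1.5  -1.05]
t 1.55 pos [521.9 223.7 338. ] xaxis 166.41 move [-16.   15.1 317.9] rot [-0.0008 -0.0012 -0.1074] F [ 0.1  0.8 -0.2] gap 87.8 J [ 0.28  0.23  1.41 -0.    1.5  -1.05]
[array([598., 166.,  97.]), array([632., 124.,  97.]), array([647., 188.,  97.])]
```

To row units: 40 mm / 250 = 0.16, 35 mm / 250 = 0.14, -0.107 rad / 4 = -0.0268.

```bash
echo '[[88,-0.064,0.06,0.14,0,0,0],[88,0,0,0.16,0,0,-0.0268],[88,0,0,0.16,0,0,0],[88,0,0,0.16,0,0,0],[88,0,0,0.12,0,0,0],[88,0,0,0,0,0,0]]' > path.dat && python3 -m creep path.dat 25| tail -1
python3 go.py 540.6 234.5 20 -7.43
python3 - <<'E'
from h import *
cv2.imwrite('pics/w2.png',get_image('wrist')[:,:,::-1])
E
```

```text
grip_force: 0.0
t 2.15 pos [535.9 236.3 149.4] xaxis 172.81 move [ -6.   -0.8 129.4] rot [-0.0035 -0.0086  0.0041] F [-0.7  0.1  0.2] gap 87.6 J [ 0.3   0.42  1.62  0.    1.12 -1.15]
```

View pics/w2.png

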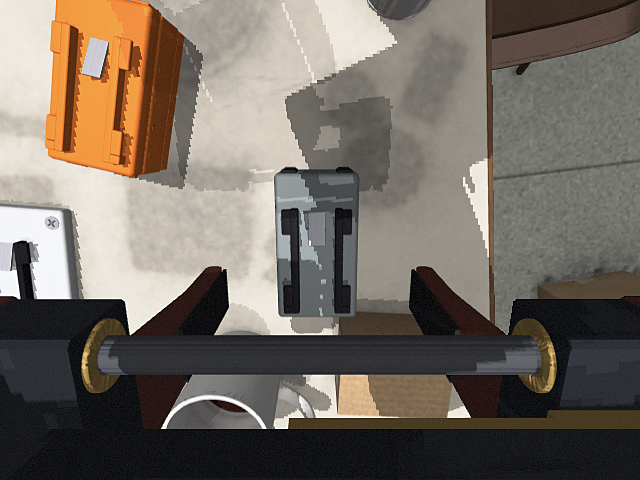

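The deep case is centred and square between the fingers (edges at columns 275 and 358). Next: descend and grip.

To row units: 40 mm / 250 = 0.16, 35 mm / 250 = 0.14.

```bash
echo '[[88,-0.012,0,0.16,0,0,0],[88,0,0,0.16,0,0,0],[88,0,0,0.14,0,0,0],[88,0,0,0.056,0,0,0],[88,0,0,0,0,0,0],[88,0,0,0,0,0,0]]' > path.dat && python3 -m creep path.dat 25| tail -1
python3 go.py 540.6 234.5 20 -7.43
echo '[[55,0,0,0,0,0,0],[55,0,0,0,0,0,0],[55,0,0,0,0,0,0],[55,0,0,0,0,0,0],[55,0,0,0,0,0,0],[55,0,0,0,0,0,0]]' > path.dat && python3 -m creep path.dat 35
python3 go.py 541 -34 120 -11.43
```

```text
grip_force: 0.0
t 2.8 pos [544.9 236.6  26.6] xaxis 172.75 move [ 4.1 -2.6  6.6] rot [0.0011 0.0026 0.0031] F [0.8 0.6 0.3] gap 88.0 J [ 0.29  0.58  1.71  0.    0.85 -1.15]
time_s: 3.4
tool_pos: [543.7, 235.5, 25.3]
tcp_rot: [0.199, 3.135, -0.001]
ft_force: [-1.8, -1.8, 5.7]
finger_gap: 59.7
grip_force: 35.0
t 3.4 pos [543.7 235.5  25.3] xaxis 172.74 move [ -31.4 -267.7  -94.6] rot [-0.0003  0.0007  0.0728] F [-1.8 -1.8  5.7] gap 59.7 J [ 0.29  0.58  1.71 -0.    0.85 -1.15]
```

To row units: -40 mm / 250 = -0.16, -30 mm / 250 = -0.12, 0.07 rad / 4 = 0.0175.

```bash
echo '[[55,0,0,-0.08,0,0,0],[55,0,0,-0.16,0,0,0],[55,0,-0.04,-0.16,0,0,0],[55,0,-0.16,-0.1,0,0,0],[55,0,-0.16,0,0,0,0.0175],[55,0,-0.12,0,0,0,0],[55,0,0,0,0,0,0],[55,0,0,0,0,0,0]]' > path.dat && python3 -m creep path.dat | tail -5
python3 go.py 541 -34 120 -11.43
python3 - <<'E'
from h import *
import json
p=camera_params('wrist');a=get_image('wrist')
json.dump({k:np.array(v).tolist() for k,v in p.items()},open('w3.json','w'))
s=ctrl.get_state();json.dump([s['tool_pos'].tolist() if hasattr(s['tool_pos'],'tolist') else s['tool_pos'],list(s['tcp_rot'])],open('s3.json','w'))
a=a[:,:,::-1];cv2.imwrite('pics/w3full.png',a)
cv2.imwrite('pics/w3.png',cv2.resize(a[100:400,0:400],(800,600),interpolation=cv2.INTER_CUBIC))
E
```

```text
tool_pos: [525.4, 116.7, 149.1]
tcp_rot: [-0.311, -3.125, -0.0]
ft_force: [0.1, -0.6, -4.8]
finger_gap: 59.5
grip_force: 35.0
t 4.2 pos [525.4 116.7 149.1] xaxis 168.62 move [ -45.1 -144.7   29. ] rot [ 0.0001 -0.0015  0.0009] F [ 0.1 -0.6 -4.8] gap 59.5 J [ 0.09  0.35  1.73  0.    1.06 -1.28]
```

View pics/w3.png

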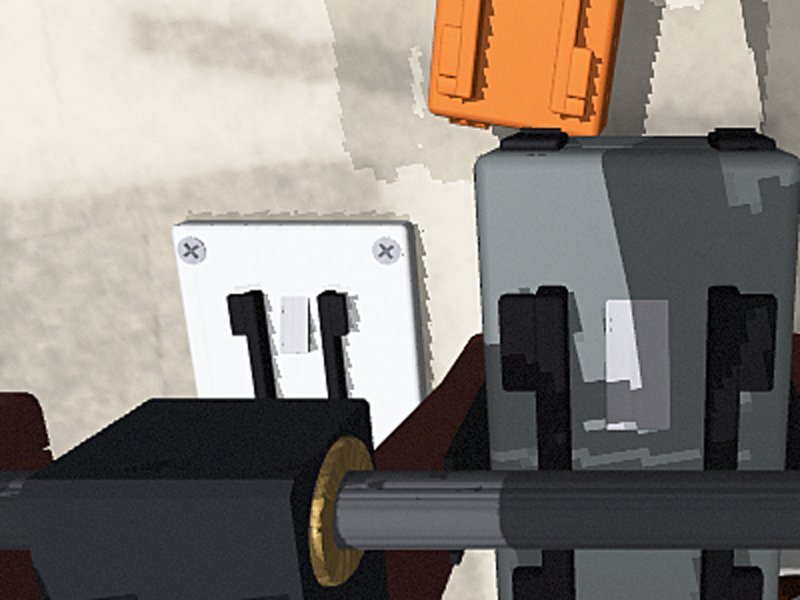

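The dock's near corners are at (174,224) and (413,222) in the crop; the held case's lips are at (500,295) and (775,290). I'll fit both.

```bash
python3 - <<'E'
from fit import *
import json
from scipy.spatial.transform import Rotation as R
p=json.load(open('w3.json'));pos,rv=json.load(open('s3.json'))
K=[(174,224,-59,-50,14),(413,222,-59,50,14),(228,296,-31,-24.5,23),(282,352,-4,-6,21),(307,352,-4,6,21),(284,296,-28,-6,14),(309,296,-28,6,14)]
K=crop(K,0,100,2)
# left edge: add point with free x -> choose so that it lies: approx by scanning
best=None
for xx in np.arange(0,60,1.):
    q,e=fit(p,K+crop([(198,396,xx,-50,14)],0,100,2),[541,-34,-.2]);c=(e**2).sum()
    if best is None or c<best[0]:best=(c,xx,q,e)
print('dock',np.round(best[2],3),np.degrees(best[2][2]),best[1],np.round(best[3],1).tolist())
zb=pos[2]-25.3
C=[(478,152,-55,-30,zb+58),(500,296,-31,-24.5,zb+67),(775,291,-31,24.5,zb+67)]
q=show('case',p,crop(C,0,100,2),[pos[0],pos[1],-.2])
M=R.from_rotvec(rv).as_matrix();print('tool',np.round(pos,1),'case in tool',np.round(M.T@(np.array([q[0],q[1],zb])-pos),1))
E
```

```text
dock [ 5.41515e+02 -3.49860e+01 -2.02000e-01] -11.587446774954701 19.0 [[-2.2, -0.4], [-1.8, 1.0], [0.1, -1.0], [0.4, 0.8], [2.0, 0.8], [-0.0, -0.5], [1.5, -0.5], [-0.3, 0.1]]
case [522.5 118.2] yaw -10.65 res [[-4.0, -0.2], [-0.0, -0.2], [4.1, 0.6]]
tool [525.8 117.4 149.2] case in tool [ 3.4  0.1 25.3]
```

To row units: -45 mm / 250 = -0.18, -40 mm / 250 = -0.16.

```bash
python3 go.py 535 -165 45 -11.5; echo '[[55,-0.06,-0.16,0,0,0,0],[55,-0.06,-0.18,0,0,0,0],[55,-0.06,-0.18,0,0,0,0],[55,-0.06,-0.18,0,0,0,0],[55,-0.02,-0.18,0,0,0,0],[55,0,-0.18,0,0,0,0],[55,0,-0.04,0,0,0,0],[55,0,0,0,0,0,0]]' > path.dat && python3 -m creep path.dat | tail -5;python3 go.py 535 -165 45 -11.5
```

```text
t 4.25 pos [525.8 117.4 149.2] xaxis 168.68 move [ -64.6 -275.1  104. ] rot [ 0.0003 -0.0011  0.0031] F [-0.2  0.6 -4.9] gap 60.2 J [ 0.09  0.35  1.73  0.    1.06 -1.28]
tool_pos: [536.4, -166.0, 149.2]
tcp_rot: [-0.312, -3.126, -0.001]
ft_force: [0.2, -0.7, -4.3]
finger_gap: 59.9
grip_force: 35.0
t 5.05 pos [ 536.4 -166.   149.2] xaxis 168.62 move [  1.5   0.7 104.2] rot [ 0.0003 -0.0004  0.002 ] F [ 0.2 -0.7 -4.3] gap 59.9 J [-0.42  0.38  1.68  0.    1.08 -1.8 ]
```

To row units: 40 mm / 250 = 0.16, 12 mm / 250 = 0.048.

```bash
echo '[[55,0,0,0.16,0,0,0],[55,0,0,0.16,0,0,0],[55,0,0,0.048,0,0,0],[55,0,0,0.008,0,0,0],[55,0,0,0.008,0,0,0],[55,0,0,0.008,0,0,0],[55,0,0,0.008,0,0,0],[55,0,0,0,0,0,0]]' > path.dat && python3 -m creep path.dat ;for i in 1 2 3; do echo '[[55,0,0,0.008,0,0,0],[55,0,0,0.008,0,0,0]]' > path.dat && python3 -m creep path.dat | egrep 'tool|ft'; done
```

```text
time_s: 5.85
tool_pos: [536.7, -165.5, 50.5]
tcp_rot: [0.309, 3.125, -0.001]
ft_force: [-0.4, -0.6, -4.9]
finger_gap: 59.3
grip_force: 35.0
tool_pos: [536.3, -165.5, 45.9]
ft_force: [0.8, 1.2, -5.8]
tool_pos: [536.1, -165.4, 41.5]
ft_force: [0.0, -0.5, -5.7]
tool_pos: [536.1, -165.3, 37.4]
ft_force: [-0.5, -0.2, -3.9]
```

To row units: 1.5 mm / 250 = 0.006.

```bash
for i in 1 2 3 4; do echo '[[55,0,0,0.006,0,0,0],[55,0,0,0.006,0,0,0]]' > path.dat && python3 -m creep path.dat | egrep 'tool|ft'; done
```

```text
tool_pos: [536.1, -165.3, 34.5]
ft_force: [-0.1, 0.0, -4.2]
tool_pos: [536.1, -165.3, 31.6]
ft_force: [-0.6, -0.6, -4.9]
tool_pos: [536.1, -165.3, 28.6]
ft_force: [0.1, 0.0, -4.5]
tool_pos: [536.1, -165.3, 25.6]
ft_force: [0.0, 0.3, -4.1]
```

To row units: 0.8 mm / 250 = 0.0032.

```bash
for i in 1 2; do echo '[[55,0,0,0.0032,0,0,0],[55,0,0,0,0,0,0]]' > path.dat && python3 -m creep path.dat | egrep 'tool|ft'; done
```

```text
tool_pos: [536.1, -165.3, 25.3]
ft_force: [-2.8, 0.4, 2.0]
tool_pos: [536.1, -165.3, 25.3]
ft_force: [-4.4, 1.7, 10.4]
```

To row units: -45 mm / 250 = -0.18, -40 mm / 250 = -0.16.

```bash
echo '[[55,0,0,-0.12,0,0,0],[55,-0.04,-0.02,-0.18,0,0,0],[55,-0.04,-0.02,-0.18,0,0,0],[55,-0.04,-0.02,-0.16,0,0,0],[55,-0.04,-0.02,-0.06,0,0,0],[55,0,0,0,0,0,0],[55,0,0,0,0,0,0],[55,0,0,0,0,0,0]]' > path.dat && python3 -m creep path.dat | egrep 'time|tool|ft|rot'
python3 - <<'E'
from h import *
import json
p=camera_params('wrist');s=ctrl.get_state();a=get_image('wrist')[:,:,::-1]
json.dump({k:np.array(v).tolist() for k,v in p.items()},open('w4.json','w'));json.dump([list(s['tool_pos']),list(s['tcp_rot'])],open('s4.json','w'))
cv2.imwrite('pics/w4full.png',a)
d=proj(p,[541,-34.5,20]);b=proj(p,[545,-305,40]);print(d,b)
def cr(c,o):
    u=int(np.clip(c[0]-50,0,540));v=int(np.clip(c[1]-75,0,330));print(u,v);return cv2.resize(a[v:v+150,u:u+100],(400,600),interpolation=cv2.INTER_CUBIC)
cv2.imwrite('pics/w4.png',np.hstack([cr(b,0),cr(d,0)]))
E
```

```text
time_s: 8.45
tool_pos: [569.3, -191.6, 196.7]
tcp_rot: [-0.308, -3.122, -0.003]
ft_force: [0.6, -0.2, -4.7]
[480.50401124 155.0125554 ] [189.62625148 220.39388203]
139 145
430 80
```

View pics/w4.png

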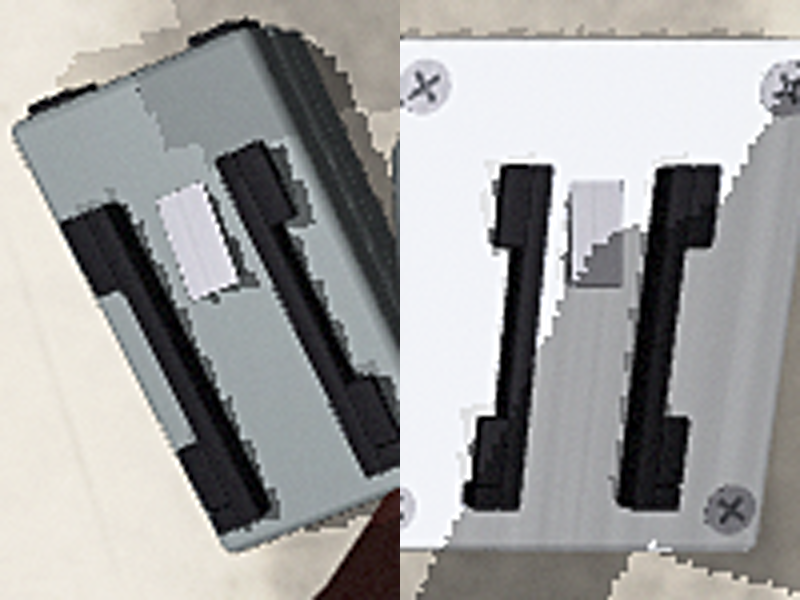

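Shallow case (left crop): lid corners (14,128), (255,28), (228,550). Dock (right crop): right lips from (720,165) to (683,508), far-right plate corner (757,550).

```bash
python3 - <<'E'
from fit import *
import json
p=json.load(open('w4.json'))
D=[(757,550,59,50,14),(720,165,-31,24.5,23),(714,247,-13,24.5,23),(690,418,25,24.5,23),(683,508,47,24.5,23),(570,181,-28,-6,14),(624,181,-28,6,14),(570,287,-4,-6,21),(624,287,-4,6,21)]
show('dock',p,crop(D,430,80,4,400),[541,-34,-.2])
S=[(14,128,-55,-30,38),(255,28,-55,30,38),(228,550,55,-30,38),(62,222,-31,-24.5,47),(100,297,-13,-24.5,47),(180,448,25,-24.5,47),(220,530,47,-24.5,47),(157,202,-28,-6,38),(203,182,-28,6,38),(195,300,-4,-6,45),(238,283,-4,6,45)]
show('shallow',p,crop(S,139,145,4),[545,-305,.15])
a=cv2.imread('pics/w4full.png')
# predicted plate corners
for x,y in[(-59,-50),(-59,50),(59,50)]:
    c,s=np.cos(-.2),np.sin(-.2);print(proj(p,[541+c*x-s*y,-34.5+s*x+c*y,14]))
E
```

```text
dock [541.4 -37. ] yaw -11.44 res [[0.9, 0.9], [1.1, -0.4], [-0.1, 0.0], [0.5, -0.3], [-0.8, 0.7], [-0.3, -0.5], [-0.7, -0.4], [0.0, 0.2], [-0.3, 0.2]]
shallow [ 546.9 -298. ] yaw 10.11 res [[-2.1, -1.1], [-0.8, -1.7], [-0.2, 2.5], [-0.3, -0.0], [-0.1, 0.2], [-0.7, 0.8], [0.1, 1.6], [0.6, -1.0], [1.2, -0.9], [0.4, 0.8], [1.9, 0.1]]
[429.05698202  86.89049496]
[541.0509038   87.26879366]
[522.29008881 217.08630456]
```

```bash
python3 go.py 522 -32 100 -11.5
```

```text
t 8.5 pos [ 569.4 -191.6  196.7] xaxis 168.73 move [ 77.2 147.1  97.3] rot [ 0.0011 -0.0047  0.0041] F [-0.2  0.8 -6. ] gap 59.8 J [-0.44  0.39  1.54 -0.    1.22 -1.81]
```

To row units: 40 mm / 250 = 0.16, 36 mm / 250 = 0.144, 0.004 rad / 4 = 0.001.

```bash
echo '[[55,0.08,0.144,0,0,0,0.001],[55,0.08,0.144,0,0,0,0],[55,0.08,0.144,0.08,0,0,0],[55,0.068,0.144,0.12,0,0,0],[55,0,0.012,0.16,0,0,0],[55,0,0,0.028,0,0,0],[55,0,0,0,0,0,0],[55,0,0,0,0,0,0]]' > path.dat && python3 -m creep path.dat | egrep 'time|tool|ft|rot'; python3 go.py 522 -32 50 -11.5
```

```text
time_s: 9.3
tool_pos: [526.3, -34.3, 102.9]
tcp_rot: [0.316, 3.124, -0.001]
ft_force: [-0.3, 0.3, -3.7]
t 9.3 pos [526.3 -34.3 102.9] xaxis 168.45 move [ 4.8  1.4 52.9] rot [-0.0003  0.0014 -0.0008] F [-0.3  0.3 -3.7] gap 59.7 J [-0.2   0.4   1.8  -0.    0.94 -1.56]
```

To row units: 20 mm / 250 = 0.08, 15 mm / 250 = 0.06.

```bash
echo '[[55,0.0192,0.0056,0.06,0,0,0],[55,0,0,0.08,0,0,0],[55,0,0,0.048,0,0,0],[55,0,0,0.012,0,0,0],[55,0,0,0,0,0,0],[55,0,0,0,0,0,0]]' > path.dat && python3 -m creep path.dat | egrep 'time|tool|ft|rot'; python3 go.py 522 -32 50 -11.5;for i in 1 2 3 4; do echo '[[55,0,0,0.004,0,0,0],[55,0,0,0.004,0,0,0]]' > path.dat && python3 -m creep path.dat | egrep 'tool|ft'; done
```

```text
time_s: 9.9
tool_pos: [521.7, -31.4, 52.9]
tcp_rot: [0.315, 3.124, -0.0]
ft_force: [-0.5, -0.7, -4.5]
t 9.9 pos [521.7 -31.4  52.9] xaxis 168.47 move [-0.4 -0.5  2.9] rot [-0.0001  0.0016 -0.0004] F [-0.5 -0.7 -4.5] gap 59.6 J [-0.19  0.47  1.85 -0.    0.82 -1.56]
tool_pos: [521.3, -31.1, 50.6]
ft_force: [1.5, 0.6, -4.7]
tool_pos: [520.8, -31.0, 48.1]
ft_force: [-0.3, 0.6, -4.9]
tool_pos: [520.7, -31.0, 46.0]
ft_force: [-1.2, 0.3, -4.1]
tool_pos: [520.7, -31.0, 43.9]
ft_force: [-0.2, 0.2, -3.9]
```

To row units: 0.5 mm / 250 = 0.002.

```bash
for i in 1 2 3 4 5 6; do echo '[[55,0,0,0.002,0,0,0],[55,0,0,0.002,0,0,0]]' > path.dat && python3 -m creep path.dat | egrep 'tool|ft'; done
```

```text
tool_pos: [520.7, -31.0, 43.0]
ft_force: [-0.0, 0.2, -5.3]
tool_pos: [520.7, -31.1, 42.1]
ft_force: [-1.1, 0.8, -4.5]
tool_pos: [520.7, -31.1, 41.0]
ft_force: [-0.2, 0.2, -4.1]
tool_pos: [520.8, -31.1, 40.0]
ft_force: [-0.0, 1.0, -4.9]
tool_pos: [520.7, -31.1, 39.3]
ft_force: [-2.8, 0.4, 5.7]
tool_pos: [520.8, -31.0, 39.3]
ft_force: [-5.8, 0.9, 17.3]
```

Seated at exactly the predicted height (39.3). Next: ease off, release, and rise.

Units first: shifts go in shares of 250 mm and turns go in shares of 4 rad. So -0.5 mm / 250 = -0.002.

```bash
echo '[[58,0,0,-0.002,0,0,0],[80,0,0,0,0,0,0],[80,0,0,0,0,0,0],[80,0,0,0,0,0,0],[80,0,0,0,0,0,0],[80,0,0,0,0,0,0],[80,0,0,0,0,0,0]]' > path.dat && python3 -m creep path.dat | egrep 'time|tool|ft|gap'; echo '[[80,0,0,-0.04,0,0,0],[80,0,0,-0.1,0,0,0],[80,0,0,-0.12,0,0,0],[80,0,0,-0.12,0,0,0],[80,0.04,0,-0.04,0,0,0],[0,0.18,0,0,0,0,0],[0,0.16,0,0,0,0,0],[0,0,0,0,0,0,0]]' > path.dat && python3 -m creep path.dat | egrep 'time|tool|ft|gap'; python3 go.py 434 -13.5 26 -11.45;python3 - <<'E'
from h import *
import json
p=json.load(open('w1.json'));print([np.round(at(p,u,v,50)) for u,v in[(177,80),(236,90),(228,182),(176,175)]])
E
```

```text
time_s: 12.6
tool_pos: [520.8, -31.1, 38.5]
ft_force: [0.3, 0.7, -0.8]
finger_gap: 80.2
time_s: 13.4
tool_pos: [419.1, -10.2, 142.3]
ft_force: [-0.5, -0.1, -1.1]
finger_gap: 59.8
t 13.4 pos [419.1 -10.2 142.3] xaxis 168.52 move [-16.2  -0.2 116.1] rot [-0.0001 -0.0088 -0.0005] F [-0.5 -0.1 -1.1] gap 59.8 J [-0.19  0.21  1.97 -0.    0.97 -1.56]
[array([350.,  95.,  50.]), array([376., 158.,  50.]), array([476., 117.,  50.]), array([453.,  58.,  50.])]
```

To row units: 40 mm / 250 = 0.16, 35 mm / 250 = 0.14.

```bash
echo '[[0,0,0,0,0,0,0],[0,0,0,0.12,0,0,0],[0,0,0,0.16,0,0,0],[0,0,0,0.14,0,0,0],[0,0,0,0.032,0,0,0],[0,0,0,0,0,0,0],[0,0,0,0,0,0,0],[0,0,0,0,0,0,0]]' > path.dat && python3 -m creep path.dat 10| egrep 'time|tool|ft|gap'; python3 go.py 460 -19 26 -11.45
```

```text
time_s: 14.2
tool_pos: [429.2, -12.4, 31.9]
ft_force: [-0.2, -0.2, 0.2]
finger_gap: 0.5
t 14.2 pos [429.2 -12.4  31.9] xaxis 168.5 move [-31.5  -0.3   6. ] rot [-0.0001  0.0029 -0.0009] F [-0.2 -0.2  0.2] gap 0.5 J [-0.19  0.42  2.07 -0.    0.65 -1.56]
```

To row units: -5 mm / 250 = -0.02, -3 mm / 250 = -0.012.

```bash
echo '[[0,-0.02,0,0.02,0,0,0],[0,-0.02,0,0,0,0,0],[0,-0.012,0,0,0,0,0],[0,-0.008,0,0,0,0,0],[0,-0.008,0,0,0,0,0],[0,-0.008,0,0,0,0,0],[0,-0.008,0,0,0,0,0],[0,0,0,0,0,0,0]]' > path.dat && python3 -m creep path.dat | egrep 'time|tool|ft'; echo '[[0,-0.004,0,0,0,0,0],[0,-0.004,0,0,0,0,0],[0,-0.004,0,0,0,0,0],[0,-0.004,0,0,0,0,0]]' > path.dat && python3 -m creep path.dat | egrep 'tool|ft';echo '[[0,-0.004,0,0,0,0,0],[0,-0.004,0,0,0,0,0],[0,-0.004,0,0,0,0,0],[0,-0.004,0,0,0,0,0]]' > path.dat && python3 -m creep path.dat | egrep 'tool|ft'
```

```text
time_s: 15.0
tool_pos: [448.6, -16.4, 25.6]
ft_force: [-0.4, -0.0, -0.2]
tool_pos: [452.2, -17.1, 25.6]
ft_force: [-0.6, 0.3, -0.4]
tool_pos: [455.4, -17.8, 25.5]
ft_force: [-2.2, -0.5, 0.5]
```

To row units: -1.5 mm / 250 = -0.006.

```bash
for i in 1 2 3; do echo '[[0,-0.006,0,0,0,0,0],[0,-0.006,0,0,0,0,0],[0,-0.006,0,0,0,0,0]]' > path.dat && python3 -m creep path.dat | egrep 'tool|ft';done
```

```text
tool_pos: [459.6, -18.6, 25.4]
ft_force: [-3.9, 1.1, 2.1]
tool_pos: [464.5, -19.6, 25.5]
ft_force: [-3.5, 1.3, 2.2]
tool_pos: [469.8, -20.7, 25.6]
ft_force: [-1.8, 0.8, 1.6]
```

To row units: -1 mm / 250 = -0.004.

```bash
for i in 1 2 3; do echo '[[0,-0.004,0,0,0,0,0],[0,-0.004,0,0,0,0,0]]' > path.dat && python3 -m creep path.dat | egrep 'tool|ft';done
```

```text
tool_pos: [471.6, -21.1, 25.6]
ft_force: [-2.1, 0.5, 1.2]
tool_pos: [473.8, -21.5, 25.6]
ft_force: [-2.0, 0.6, 0.8]
tool_pos: [475.5, -21.9, 25.6]
ft_force: [-1.2, -0.4, -0.2]
```

To row units: -0.7 mm / 250 = -0.0028.

```bash
for i in 1 2 3 4 5; do echo '[[0,-0.0028,0,0,0,0,0],[0,-0.0028,0,0,0,0,0]]' > path.dat && python3 -m creep path.dat | egrep 'tool|ft';done
```

```text
tool_pos: [476.8, -22.1, 25.6]
ft_force: [-1.9, 0.5, 0.8]
tool_pos: [478.0, -22.4, 25.6]
ft_force: [-2.4, 0.2, 0.5]
tool_pos: [478.0, -22.3, 25.4]
ft_force: [-5.7, 1.4, 2.8]
tool_pos: [477.9, -22.3, 25.2]
ft_force: [-7.4, 0.9, 3.2]
tool_pos: [477.9, -22.3, 25.0]
ft_force: [-10.0, 1.7, 6.2]
```

To row units: -1 mm / 250 = -0.004.

```bash
for i in 1 2 3 4; do echo '[[0,-0.004,0,0,0,0,0],[0,-0.004,0,0,0,0,0],[0,-0.004,0,0,0,0,0]]' > path.dat && python3 -m creep path.dat | egrep 'tool|ft';done
```

```text
tool_pos: [477.8, -22.2, 24.5]
ft_force: [-15.9, 3.7, 8.3]
tool_pos: [477.7, -22.1, 24.1]
ft_force: [-20.4, 3.9, 12.1]
tool_pos: [477.6, -22.1, 23.6]
ft_force: [-25.7, 6.3, 15.3]
tool_pos: [477.5, -22.0, 23.2]
ft_force: [-29.8, 5.7, 16.2]
```

Hard stop confirmed: no movement from 10 to 30 N, and the position matches home. I'll withdraw and go to the shallow case.

To row units: -45 mm / 250 = -0.18, -40 mm / 250 = -0.16.

```bash
echo '[[0,0.1,0,0,0,0,0],[0,0.1,0,0,0,0,0],[0,0,0,-0.12,0,0,0],[0,0,0,-0.18,0,0,0],[0,0,0,-0.18,0,0,0],[88,0,0,-0.18,0,0,0],[88,0,-0.16,-0.1,0,0,0],[88,-0.08,-0.16,0,0,0,0]]' > path.dat && python3 -m creep path.dat | egrep 'time|tool|ft|gap'; python3 go.py 547 -298 130 10.1;python3 - <<'E'
from h import *
p=camera_params('scene')
for u,v,z in[(290,405,0),(350,475,0),(313,357,90),(285,365,90),(340,360,90),(350,385,90)]:print(u,v,z,np.round(at(p,u,v,z)))
E
```

```text
time_s: 20.3
tool_pos: [450.3, -98.7, 220.0]
ft_force: [1.9, 0.0, -0.8]
finger_gap: 21.3
t 20.3 pos [450.3 -98.7 220. ] xaxis 168.69 move [-133.1 -176.4   91.4] rot [-0.003   0.0084 -0.3737] F [ 1.9  0.  -0.8] gap 21.3 J [-0.37  0.15  1.81  0.    1.17 -1.74]
290 405 0 [ 361. -365.    0.]
350 475 0 [ 383. -505.    0.]
313 357 90 [ 391. -376.   90.]
285 365 90 [ 350. -375.   90.]
340 360 90 [ 422. -398.   90.]
350 385 90 [ 412. -445.   90.]
```

To row units: -38 mm / 250 = -0.152, -35 mm / 250 = -0.14, -0.13 rad / 4 = -0.0325.

```bash
echo '[[88,-0.1,-0.14,0,0,0,0],[88,-0.112,-0.152,0,0,0,0],[88,-0.112,-0.152,0,0,0,0],[88,-0.112,-0.152,0,0,0,0],[88,-0.096,-0.108,0,0,0,0],[88,0,0,0.12,0,0,-0.0325],[88,0,0,0.12,0,0,-0.0325],[88,0,0,0.04,0,0,-0.0285]]' > path.dat && python3 -m creep path.dat | egrep 'time|tool'; echo '[[88,0,0,0,0,0,0],[88,0,0,0,0,0,0]]' > path.dat && python3 -m creep path.dat | egrep 'time|tool';python3 go.py 547 -298 130 10.1;python3 - <<'E'
from h import *
import json
p=camera_params('wrist');a=get_image('wrist')
json.dump({k:np.array(v).tolist() for k,v in p.items()},open('w5.json','w'))
cv2.imwrite('pics/w5.png',a[:,:,::-1])
E
```

```text
time_s: 21.1
tool_pos: [542.8, -296.9, 142.5]
time_s: 21.3
tool_pos: [544.3, -297.4, 146.0]
t 21.3 pos [ 544.3 -297.4  146. ] xaxis -170.25 move [-2.5 -1.  16. ] rot [-0.001   0.0008 -0.0062] F [1.1 0.2 0.3] gap 87.7 J [-0.61  0.46  1.55 -0.    1.13 -2.35]
```

View pics/w5.png

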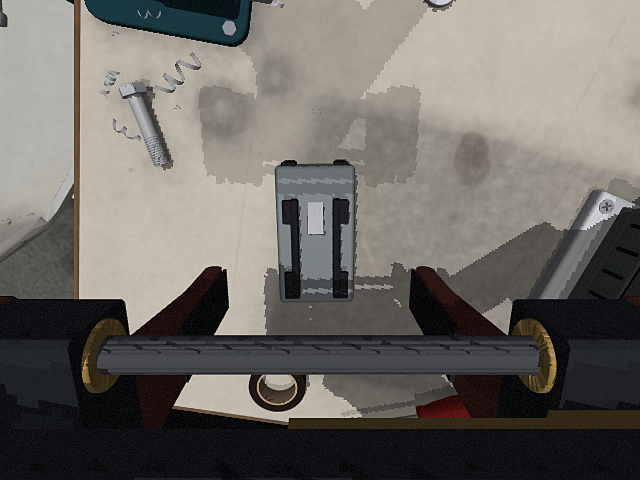

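The shallow case is centred and square between the fingers, lid corners (276,168), (355,166), (281,300) and (353,300). The tape roll at (277,390) is well clear.

```bash
python3 - <<'E'
from fit import *
import json
p=json.load(open('w5.json'))
S=[(276,168,-55,-30,38),(355,166,-55,30,38),(281,301,55,-30,38),(353,301,55,30,38),(282,199,-31,-24.5,47),(349,199,-31,24.5,47),(285,298,47,-24.5,47),(347,297,47,24.5,47)]
show('shallow',p,S,[545,-305,.15])
E
python3 go.py 547 -298 12 10.1
```

```text
shallow [ 546.5 -299. ] yaw 10.07 res [[-1.5, -3.3], [1.2, -1.8], [-1.6, 1.8], [0.5, 1.4], [-0.2, 0.1], [0.2, -0.3], [-0.1, 0.3], [0.7, 0.9]]
t 21.35 pos [ 544.6 -297.6  146.6] xaxis -170.23 move [ -2.1  -0.6 134.6] rot [-0.0018  0.0016 -0.0058] F [-0.3  0.3  0.1] gap 88.0 J [-0.61  0.46  1.55 -0.    1.13 -2.35]
```

To row units: 40 mm / 250 = 0.16, 35 mm / 250 = 0.14, -0.004 rad / 4 = -0.001.

```bash
echo '[[88,-0.008,0.004,0.16,0,0,-0.001],[88,0,0,0.16,0,0,0],[88,0,0,0.14,0,0,0],[88,0,0,0.068,0,0,0],[88,0,0,0,0,0,0],[88,0,0,0,0,0,0],[88,0,0,0,0,0,0]]' > path.dat && python3 -m creep path.dat 25| egrep 'tool|ft'
echo '[[55,0,0,0,0,0,0],[55,0,0,0,0,0,0],[55,0,0,0,0,0,0],[55,0,0,0,0,0,0],[55,0,0,0,0,0,0],[55,0,0,0,0,0,0],[55,0,0,0,0,0,0]]' > path.dat && python3 -m creep path.dat 30
python3 go.py 547 -298 12 10.1
```

```text
tool_pos: [547.0, -296.7, 15.6]
ft_force: [0.4, 0.5, 0.8]
time_s: 22.75
tool_pos: [546.0, -296.3, 14.2]
tcp_rot: [-0.278, 3.128, -0.002]
ft_force: [-0.1, -0.6, 5.8]
finger_gap: 60.0
grip_force: 30.0
t 22.75 pos [ 546.  -296.3   14.2] xaxis -169.84 move [-0.7 -1.9  2.2] rot [-0.0013  0.0008  0.001 ] F [-0.1 -0.6  5.8] gap 60.0 J [-0.61  0.63  1.65 -0.    0.87 -2.36]
```

To row units: -40 mm / 250 = -0.16, -20 mm / 250 = -0.08, 0.13 rad / 4 = 0.0325.

```bash
echo '[[55,0,0,-0.08,0,0,0],[55,0,0,-0.16,0,0,0],[55,0,0,-0.16,0,0,0],[55,0,0,-0.16,0,0,0.0325],[55,0,0,-0.16,0,0,0.0325],[55,0,0,-0.04,0,0,0.0293],[55,0,0.16,0,0,0,0],[55,0,0.16,0,0,0,0]]' > path.dat && python3 -m creep path.dat | egrep 'time|ft|gap'; echo '[[55,0,0.1,0,0,0,0],[55,0,0,0,0,0,0],[55,0,0,0,0,0,0],[55,0,0,0,0,0,0]]' > path.dat && python3 -m creep path.dat | egrep 'time|tool|ft|gap'
python3 go.py 569 -191 200 -11.5
python3 - <<'E'
from h import *
import json
p=camera_params('wrist');s=ctrl.get_state();a=get_image('wrist')[:,:,::-1]
json.dump({k:np.array(v).tolist() for k,v in p.items()},open('w6.json','w'));json.dump([list(s['tool_pos']),list(s['tcp_rot'])],open('s6.json','w'))
cv2.imwrite('pics/w6full.png',a)
print(proj(p,[541.5,-35.7,81]))
cv2.imwrite('pics/w6.png',cv2.resize(a[40:280,320:640],(800,600),interpolation=cv2.INTER_CUBIC))
E
```

```text
time_s: 23.55
ft_force: [0.5, 0.1, -3.5]
finger_gap: 59.8
time_s: 23.95
tool_pos: [565.8, -193.2, 203.0]
ft_force: [0.4, 0.2, -3.4]
finger_gap: 60.2
t 23.95 pos [ 565.8 -193.2  203. ] xaxis 168.54 move [-2.7  2.8  3. ] rot [-0.0002 -0.0013  0.0006] F [ 0.4  0.2 -3.4] gap 60.2 J [-0.44  0.37  1.54 -0.    1.23 -1.81]
[512.92389112 161.09902144]
```

View pics/w6.png

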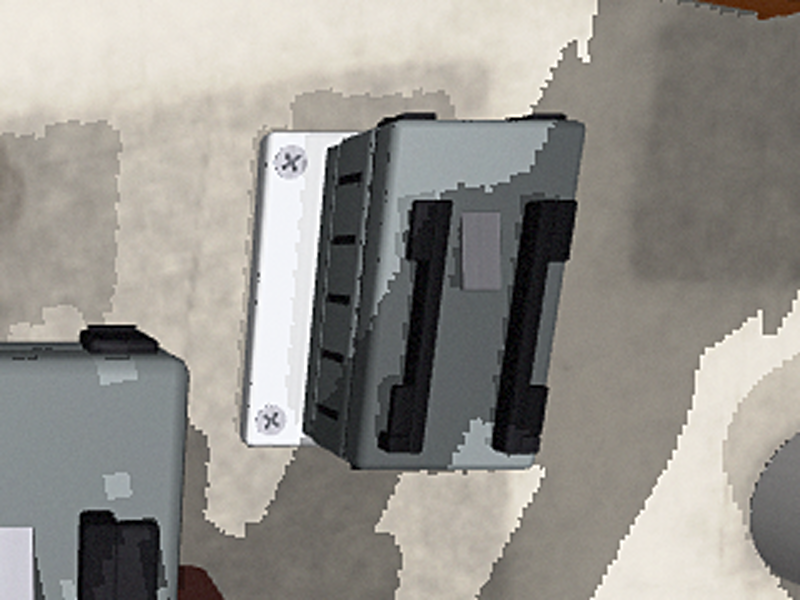

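The deep case sits on the dock with its lid corners at (385,122), (584,124), (352,468) and (537,468), right lips (577,201)–(540,453), catch up. I'll fit it.

```bash
python3 - <<'E'
from fit import *
import json
p=json.load(open('w6.json'))
S=[(585,122,-55,30,72),(352,469,55,-30,72),(539,469,55,30,72),(577,201,-31,24.5,81),(570,260,-13,24.5,81),(549,387,25,24.5,81),(540,453,47,24.5,81),(463,212,-28,-6,72),(500,212,-28,6,72),(462,290,-4,-6,79),(500,290,-4,6,79)]
show('deep',p,crop(S,320,40,2.5),[541,-35,-.2])
E
```

```text
deep [541.8 -35.8] yaw -11.55 res [[2.4, -1.6], [1.6, 1.0], [-1.1, 1.1], [0.6, -0.7], [-0.5, 0.5], [0.3, -0.6], [-0.4, 0.3], [-1.0, -0.4], [-0.4, -0.4], [-0.2, 0.4], [0.2, 0.4]]
```

To row units: 40 mm / 250 = 0.16, 38 mm / 250 = 0.152.

```bash
echo '[[55,0.08,0.144,0,0,0,0],[55,0.08,0.144,0,0,0,0],[55,0.08,0.144,0,0,0,0],[55,0.06,0.152,0.08,0,0,0],[55,0,0.064,0.16,0,0,0],[55,0,0,0.08,0,0,0],[55,0,0,0,0,0,0],[55,0,0,0,0,0,0]]' > path.dat && python3 -m creep path.dat | egrep 'time|tool|ft|rot'; python3 go.py 519.2 -30.8 100 -11.5
```

```text
time_s: 24.8
tool_pos: [525.2, -19.9, 123.8]
tcp_rot: [-0.315, -3.125, 0.0]
ft_force: [0.2, -0.8, -3.5]
t 24.8 pos [525.2 -19.9 123.8] xaxis 168.49 move [  3.7 -11.9  23.8] rot [-0.0003 -0.0003 -0.0001] F [ 0.2 -0.8 -3.5] gap 60.0 J [-0.17  0.37  1.78 -0.    0.99 -1.54]
```

To row units: 12 mm / 250 = 0.048, -11.5 mm / 250 = -0.046.

```bash
echo '[[55,0.014,-0.046,0.04,0,0,0],[55,0,0,0.048,0,0,0],[55,0,0,0,0,0,0],[55,0,0,0,0,0,0],[55,0,0,0,0,0,0]]' > path.dat && python3 -m creep path.dat | egrep 'time|tool|ft|rot'; python3 go.py 519.2 -30.8 100 -11.5
```

```text
time_s: 25.3
tool_pos: [519.5, -29.7, 101.8]
tcp_rot: [0.314, 3.125, -0.0]
ft_force: [-0.1, -0.3, -4.0]
t 25.3 pos [519.5 -29.7 101.8] xaxis 168.54 move [ 0.1 -1.1  1.8] rot [-0.      0.0005  0.0007] F [-0.1 -0.3 -4. ] gap 59.7 J [-0.19  0.39  1.82 -0.    0.93 -1.56]
```

To row units: 1 mm / 250 = 0.004, -0.9 mm / 250 = -0.0036.

```bash
echo '[[55,0,-0.0036,0.004,0,0,0],[55,0,0,0.004,0,0,0],[55,0,0,0.004,0,0,0]]' > path.dat && python3 -m creep path.dat | egrep 'tool|ft'; for i in 1 2 3 4 5; do echo '[[55,0,0,0.0032,0,0,0],[55,0,0,0.0032,0,0,0]]' > path.dat && python3 -m creep path.dat | egrep 'tool|ft'; done
```

```text
tool_pos: [519.2, -30.5, 98.7]
ft_force: [0.1, -1.0, -3.2]
tool_pos: [519.1, -30.4, 96.9]
ft_force: [-0.3, -0.5, -2.9]
tool_pos: [519.1, -30.5, 95.3]
ft_force: [-0.3, -0.5, -3.4]
tool_pos: [519.0, -30.5, 93.7]
ft_force: [-0.0, 0.2, -3.3]
tool_pos: [519.1, -30.5, 92.1]
ft_force: [0.3, 0.7, -4.3]
tool_pos: [519.1, -30.5, 90.5]
ft_force: [-0.6, 0.7, -3.1]
```

Past lip height without touching; on down to the seat.

To row units: 0.4 mm / 250 = 0.0016.

```bash
for i in 1 2 3 4 5 6; do echo '[[55,0,0,0.0016,0,0,0],[55,0,0,0.0016,0,0,0]]' > path.dat && python3 -m creep path.dat | egrep 'tool|ft'; done
```

```text
tool_pos: [519.0, -30.5, 89.7]
ft_force: [-0.8, -0.5, -3.3]
tool_pos: [519.0, -30.6, 89.0]
ft_force: [0.1, -0.2, -3.3]
tool_pos: [519.1, -30.5, 88.2]
ft_force: [0.6, 0.4, -3.1]
tool_pos: [519.1, -30.5, 87.3]
ft_force: [0.1, -0.1, -3.4]
tool_pos: [519.0, -30.5, 86.5]
ft_force: [0.0, -0.1, -2.7]
tool_pos: [519.1, -30.6, 86.1]
ft_force: [-2.6, 0.2, 6.0]
```

Seated at 86.1 as predicted. Next: release, rise, and get ready to push.

To row units: -0.2 mm / 250 = -0.0008.

```bash
echo '[[58,0,0,-0.0008,0,0,0],[80,0,0,0,0,0,0],[80,0,0,0,0,0,0],[80,0,0,0,0,0,0],[80,0,0,0,0,0,0],[80,0,0,0,0,0,0],[80,0,0,0,0,0,0]]' > path.dat && python3 -m creep path.dat | egrep 'time|tool|ft|gap'; echo '[[80,0,0,-0.04,0,0,0],[80,0,0,-0.08,0,0,0],[80,0,0,-0.1,0,0,0],[80,0,0,-0.04,0,0,0],[80,0.04,0,0,0,0,0],[0,0.16,0,0,0,0,0],[0,0.16,0,0,0,0,0],[0,0,0,0,0,0,0]]' > path.dat && python3 -m creep path.dat 10| egrep 'time|tool|ft|gap'; echo '[[0,0,0,0,0,0,0],[0,0,0,0,0,0,0],[0,0,0,0.08,0,0,0],[0,0,0,0.12,0,0,0],[0,0,0,0.06,0,0,0],[0,0,0,0,0,0,0],[0,0,0,0,0,0,0]]' > path.dat && python3 -m creep path.dat| egrep 'time|tool|ft|gap'; python3 go.py 430 -12.7 83 -11.5
```

```text
time_s: 28.5
tool_pos: [519.1, -30.5, 86.0]
ft_force: [0.1, 0.0, 0.2]
finger_gap: 79.6
time_s: 29.3
tool_pos: [422.1, -10.7, 148.9]
ft_force: [-0.1, 0.7, -0.8]
finger_gap: 59.4
time_s: 30.0
tool_pos: [431.7, -12.9, 85.9]
ft_force: [0.6, -0.1, -0.8]
finger_gap: 3.3
t 30.0 pos [431.7 -12.9  85.9] xaxis 168.54 move [ 1.7 -0.2  2.9] rot [-0.0001 -0.0003  0.0008] F [ 0.6 -0.1 -0.8] gap 3.3 J [-0.19  0.32  2.02 -0.    0.81 -1.56]
```

To row units: -5 mm / 250 = -0.02, -3 mm / 250 = -0.012.

```bash
echo '[[0,-0.02,0,0.008,0,0,0],[0,-0.02,0,0,0,0,0],[0,-0.012,0,0,0,0,0],[0,-0.008,0,0,0,0,0],[0,-0.004,0,0,0,0,0],[0,0,0,0,0,0,0]]' > path.dat && python3 -m creep path.dat | egrep 'tool|ft|gap'; for i in 1 2 3 4 5; do echo '[[0,-0.0052,0,0,0,0,0],[0,-0.0052,0,0,0,0,0],[0,-0.0052,0,0,0,0,0]]' > path.dat && python3 -m creep path.dat | egrep 'tool|ft';done
```

```text
tool_pos: [446.7, -15.9, 84.1]
ft_force: [-0.2, -0.1, -0.5]
finger_gap: 0.7
tool_pos: [450.4, -16.6, 84.0]
ft_force: [-0.4, -0.7, -0.2]
tool_pos: [454.3, -17.4, 84.0]
ft_force: [-0.5, -0.1, -0.1]
tool_pos: [457.6, -18.1, 83.9]
ft_force: [-1.2, -0.1, 0.8]
tool_pos: [460.9, -18.7, 83.8]
ft_force: [-3.8, 0.4, 1.6]
tool_pos: [465.4, -19.7, 83.9]
ft_force: [-3.2, 0.3, 1.9]
```

To row units: -1 mm / 250 = -0.004.

```bash
for i in 1 2 3 4 5 6 7; do echo '[[0,-0.004,0,0,0,0,0],[0,-0.004,0,0,0,0,0],[0,-0.004,0,0,0,0,0]]' > path.dat && python3 -m creep path.dat | egrep 'tool|ft';done
```

```text
tool_pos: [468.6, -20.3, 84.0]
ft_force: [-3.9, 0.8, 0.5]
tool_pos: [471.6, -20.9, 83.9]
ft_force: [-3.5, 1.0, 0.4]
tool_pos: [474.7, -21.6, 84.0]
ft_force: [-2.8, 1.2, 0.3]
tool_pos: [478.1, -22.2, 84.1]
ft_force: [-3.5, 0.7, 1.7]
tool_pos: [478.3, -22.2, 83.7]
ft_force: [-7.8, 1.9, 3.8]
tool_pos: [478.9, -22.3, 83.2]
ft_force: [-11.5, 2.0, 5.9]
tool_pos: [479.5, -22.4, 82.8]
ft_force: [-14.1, 2.7, 8.7]
```

To row units: -1 mm / 250 = -0.004.

```bash
for i in 1 2 3 4; do echo '[[0,-0.004,0,0,0,0,0],[0,-0.004,0,0,0,0,0],[0,-0.004,0,0,0,0,0]]' > path.dat && python3 -m creep path.dat | egrep 'tool|ft';done
```

```text
tool_pos: [480.1, -22.5, 82.4]
ft_force: [-19.3, 4.4, 9.8]
tool_pos: [480.4, -22.5, 82.0]
ft_force: [-23.1, 4.6, 14.1]
tool_pos: [480.6, -22.5, 81.6]
ft_force: [-30.3, 5.2, 17.2]
tool_pos: [480.8, -22.5, 81.2]
ft_force: [-33.6, 7.8, 21.5]
```

Firm stop at about 35 N. I'll withdraw and check the column in the last picture.

```bash
echo '[[0,0.06,0,0,0,0,0],[0,0.1,0,0,0,0,0],[0,0.08,0,0,0,0,0],[0,0,0,-0.16,0,0,0],[0,0,0,-0.18,0,0,0],[0,0,0,-0.18,0,0,0],[0,0,-0.16,-0.08,0,0,0],[0,-0.08,-0.16,0,0,0,0]]' > path.dat && python3 -m creep path.dat | egrep 'time|tool|ft'; echo '[[0,-0.1,-0.16,0,0,0,0],[0,-0.1,-0.16,0,0,0,0],[0,-0.16,0,0,0,0,0],[0,-0.08,0,0,0,0,0],[0,0,0,0,0,0,0],[0,0,0,0,0,0,0]]' > path.dat && python3 -m creep path.dat | egrep 'time|tool'
python3 - <<'E'
from h import *
import json
p=camera_params('wrist');a=get_image('wrist')[:,:,::-1]
json.dump({k:np.array(v).tolist() for k,v in p.items()},open('w7.json','w'))
b=get_image('scene')[:,:,::-1]
cv2.imwrite('pics/w7full.png',a);cv2.imwrite('pics/s7.png',b)
u,v=proj(p,[541.5,-35.7,119]);print(u,v)
u=int(np.clip(u-80,0,480));v=int(np.clip(v-120,0,240));print(u,v)
q=camera_params('scene');U,V=proj(q,[541.5,-35.7,70]).astype(int);print(U-50,V-75)
cv2.imwrite('pics/w7.png',np.hstack([cv2.resize(a[v:v+240,u:u+160],(400,600),interpolation=cv2.INTER_CUBIC),cv2.resize(b[V-75:V+75,U-50:U+50],(400,600),interpolation=cv2.INTER_CUBIC)]))
E
```

```text
time_s: 36.2
tool_pos: [444.6, -97.4, 238.1]
ft_force: [1.2, 0.0, -0.1]
time_s: 36.8
tool_pos: [534.8, -197.0, 233.8]
525.453594581964 200.65231128547822
445 80
257 165
```

View pics/w7.png

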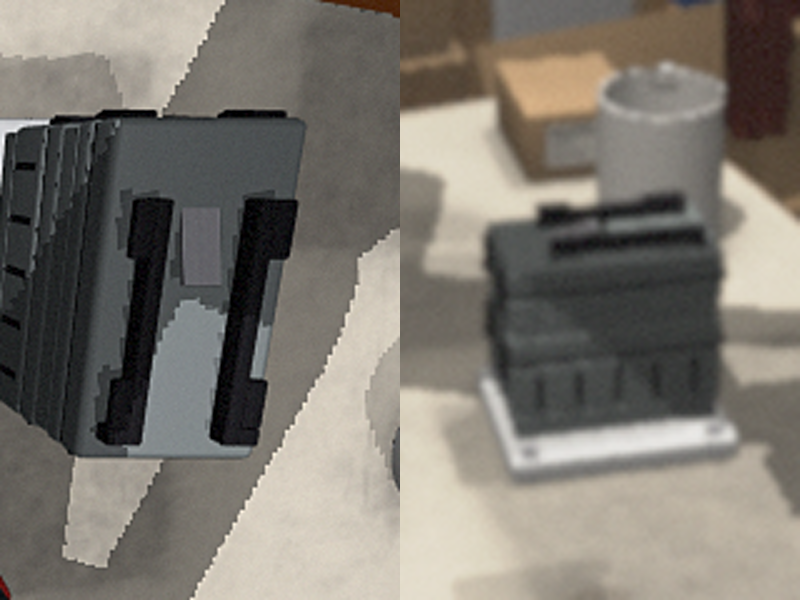

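```bash
python3 - <<'E'
from fit import *
import json
p=json.load(open('w7.json'))
S=[(306,121,-55,30,110),(72,457,55,-30,110),(250,457,55,30,110),(298,200,-31,24.5,119),(291,260,-13,24.5,119),(270,380,25,24.5,119),(256,443,47,24.5,119),(182,207,-28,-6,110),(220,207,-28,6,110),(183,286,-4,-6,117),(222,286,-4,6,117)]
show('shallow',p,crop(S,445,80,2.5),[541,-35,-.2])
s=ctrl.get_state();print(s['time_s'],s['ft_force'])
E
```

```text
shallow [540.9 -35.4] yaw -12.1 res [[2.9, -1.8], [0.1, 0.8], [0.8, 1.6], [0.9, -0.5], [-0.6, -0.4], [-0.8, -0.0], [0.0, 1.3], [-0.3, -0.4], [-0.0, -0.2], [-0.5, 0.1], [-0.6, 0.3]]
36.9 [0.0805557  0.32517249 0.15771907]
```

The shallow case fits within 1 mm of the deep one in x and y, well inside tolerance. The column is flush and upright, and the robot is clear.

```bash
python3 -c "
from rig import ctrl
print(ctrl.close_job())"
```

```text
the job is handed in; nothing more can be done
None
```

I built the column and handed it in at about 37 s: both cases stopped hard at about 30–35 N and the shallow fits within 1 mm of the deep. I never measured either catch, but the deep case's position and both hard stops fit catches sprung up, and the hand-in returned no verdict.

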